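# Dock the drip tray behind its drop catch

## Robot

A 6-joint arm with a two-finger parallel gripper is mounted at the origin on a cart in front of the work surface, level with it; the furniture and walls round the work are solid. World frame = base frame: x ahead of the robot, y to its left, z up, the work surface at z = 0. Lengths are in mm, angles in rad, forces in N, time in s.
With the tool pointing down it reaches from about 400 to 825 mm from the base axis. Payload 7 kg.
Tool frame: the origin (TCP) lies at the very end of the fingers, on their centre line; the grasp point (between the pads) lies 19 mm behind it; x points along the fingers, y is the direction in which the jaws open and shut, and the axes are right-handed (so a half turn about x gives the same grasp; the last joint's range is limited). The gripper opens to 85 mm and grips with 20 to 120 N. Pads are 22 mm wide; open, the fingers measure 114 mm over their backs; the gripper's body (76 mm by 85 mm) begins 54 mm behind the grasp point. The pads swing forward as they close: fully open they stand 13 mm farther back than shut.
Start: joints at [-0.999, 0.359, 0.012, 0, -1.224, -0.288], TCP at [188.977, -647.984, 231.302] pointing down, gripper open.
Joint ranges: [-3.07, 3.07], [-1.43, 2.12], [-1.02, 1.25], [-3.03, 1.67], [-3.05, -0], [-3.03, 3.03]. Speed limits (rad/s): [2.39, 2.39, 3.01, 3.14, 3.14, 3.14].

## Interface

Orientations are given as [roll, pitch, yaw] about the fixed x, y, z axes, in that order (R = Rz(yaw) Ry(pitch) Rx(roll)).
In Python, from plant import readout, imaging, job, spotter gives the robot as it stands.
- The arm moves only by the shell command python3 -m creep 'ROWS' [FORCE]. ROWS is JSON, a list that holds one entry, the list of rows, each a list of 5 numbers: the closure in counts, from 0 (fully open) to 255 (shut), then the shift along the tool's x, y, z in cm, then the turn about the tool's x in rad. A call has 1 to 20 rows; each row shifts and turns the commanded pose from where the row before left it, along the tool's axes as they then stand; what a row does not reach is not made up. A row lasts 1/8 s, in which the tool goes at most 62.5 mm and 10.7 degrees, less where a joint would pass 70% of its speed; a pose out of reach is approached as far as the arm can. A call is refused whole if a number of a shift passes 6.25 or a number of a turn 0.188, either way. A call with a gripper value outside its range is refused whole. The fingers move at their own pace and stop on an object; FORCE is the grip in N (left out, the last holds). Time passes only in rows, so rows that do not move let the fingers close. It gives the time, the measured TCP pose, the force and the opening at its end, in the units of the state.
- readout.get_obs(): the state, without advancing time (a new reading comes with each control period).
- imaging.read_camera(name): name is "side" or "top" or "wrist"; returns a dict with "image" (400x640x3 uint8, blue, green, red), "camera_matrix" (3x3 intrinsics, pixels), "dist" ([k1, k2, p1, p2, k3] as OpenCV has them; the pictures are not rectified), "R" (3x3) and "t" (3): a world point X has camera coordinates R X + t. Camera axes: x right, y down, z forward; pixel columns grow to the right and rows downward; lengths in mm; the calibration is good to about 2 mm. A picture is of the moment at which its call begins. There is no depth.
- job.sign_off(): hands the job in, once; it reports no verdict.
Trained networks look in the newest picture that a camera, given by its name, has taken for a name from the list of things; names that differ only in an ending like _2 or _b are one class to them, and where a whole thing is asked for, a point or a joint stands for the part that bears it (a point fixed in the world has none). Each returns a list of dicts, best first, with "p" (0 to 1); they miss things now and then, are a little off and sometimes report something else, mostly with a low value. They report only what shows in the picture. A call takes as long as a camera call.
- spotter.trace(target, camera): "mask" (400x640 bool, what is visible of it) and "extent" ([left, top, right, bottom] in pixels, round what is visible of it).
- spotter.mark_of(target, camera): "pixel" ([column, row] in pixels: a listed point, or the origin of a listed thing).
The state is a dict: "time_s": time; "joints": joint angles; "joint_vel": joint speeds; "joint_torque": joint torques, N m; "position": TCP position; "tool_rot": TCP orientation; "wrist_force": force on the tool from outside, world axes, zero at the start; "moment": the same for the moment, N m; "opening": opening from 0.0 (shut) to 1.0 (fully open).
Only numpy, scipy, OpenCV 4.12 (cv2) and the standard library are available. Lean on these libraries where they do the work, as an engineer would, in place of code of your own. Each camera call takes 0.05 s, during which the arm holds its last target. There are 200 camera calls.

## Task

Take the drip tray by its upright grip and slide it pan first into its dock on the worktop, so that the pan's own front edge lifts the hinged catch; press it gently on against the sprung stop until the catch falls shut behind the pan, then ease it back until the catch holds it, and let go. Do not ram the dock, do not touch the dock or its catch with the robot, and leave the other things where they stand.

Things in the scene. Friction and masses are not known exactly. Their poses are not given: they have to be found in the camera images.
- dock: Aluminium dock fixed on the worktop: two rails 18 mm high, inner faces 43.5 mm either side of the centre line (pan has 3.5 mm play each side), from x = 0 to 143 mm. No floor: the tray slides on the bare worktop. Origin on the worktop, on the centre line; +x runs into the bay, y across, z up. Keep the robot off the dock; over 20 N between tray and dock is ramming.
- dock_mouth (a point): Middle of the dock's open mouth on the worktop, x = -31 mm in the dock's frame; axes as the dock's. Here the flared rail ends are 61 mm either side of the centre line; they narrow to 43.5 mm at x = 0.
- dock_stop (a point): Middle position of the stop's face, 12 mm up, x = 79.5 mm in the dock's frame. Stop and catch sit on one dark carriage, clamped for good up to 15 mm nearer or farther (not given: feel for it); all moves with it. Sprung plunger: 3 N at touch, plus 2.5 N per mm; the catch falls once it is in about 1.5 mm (7 N), a solid lip is met at 5 mm (15 N). Sliding and catch add 1 to 5 N.
- catch (a joint): Steel yoke hinged on the carriage, falls by its weight; rad, 0 = down, grows as it lifts. Down, its plate (66 mm wide) hangs 33 to 11 mm above the worktop, holding face 79.5 mm before the stop's face; a ramp before it reaches 28 mm towards the mouth, up to 31 mm high: the pan's front edge runs under it. Riding on the pan it reads about 0.1; fallen behind the pan, 0.
- tray: Loose steel drip tray, about 300 g: square pan 80 x 80 mm, 22 mm high, with a dark grate, and on its rear side a low tail (26 mm wide, 5 mm thick) that ends in an upright black grip and passes under the closed catch. Origin under the pan's centre, on the worktop; +x points to the pan's front edge (away from the grip), which enters the dock first; z up.
- tray_grip (a point): Centre of the tray's upright grip, 34 mm above the worktop, 165 mm behind the pan's front edge and 85 mm behind its rear edge. A post 24 mm long (tray x) by 16 mm wide (tray y, the direction to grip across), its top 54 mm above the worktop. Axes as the tray's.
- shot_glass_mid (a point): Small clear glass, 47 mm across, 58 mm high; stands upright near the work; not part of the job; the point given is on its axis half-way up
- cocoa_shaker_mid (a point): Glass shaker with a domed grey cap, 44 mm across, 90 mm high; stands upright near the work; not part of the job; the point given is on its axis half-way up
- small_pitcher_mid (a point): Small steel milk pitcher, 67 x 60 mm, 76 mm high; stands upright near the work; not part of the job; the point given is on its axis half-way up

How it is judged:
By the outcome, as a careful person would: the job done as asked, in the order asked, and still so for the second after the job is handed in, with the robot touching nothing.
It also fails if it takes over 72 s, if anything falls off the work surface, if the arm or the gripper's body presses on something with over 40 N, if the wrist force passes 120 N, or if a joint passes its speed limit or range.

## Working session

There is one attempt and no reset: what is moved stays moved. The work goes in short steps, Python scripts to look and compute and a shell command to move; the robot and the scene stay as the last step left them, time stands still between calls to the robot, and variables do not carry over. Pictures are saved under pics/ and viewed, about 8 in all and at most 12, crops included, and the job is handed in when it is done.

```bash
mkdir -p pics
cat > h.py <<'E'
import numpy as np, cv2
from plant import readout, imaging, job, spotter
from scipy.spatial.transform import Rotation as Ro
def ray(c,px):
    u=cv2.undistortPoints(np.array([[px]],float),np.array(c["camera_matrix"],float),np.array(c["dist"],float))[0,0]
    R=np.array(c["R"]);t=np.array(c["t"])
    return -R.T@t, R.T@np.array([u[0],u[1],1])
def at_z(c,px,z):
    o,d=ray(c,px); return o+d*(z-o[2])/d[2]
def tri(rs):
    A=np.zeros((3,3));b=np.zeros(3)
    for o,d in rs:
        d=d/np.linalg.norm(d);P=np.eye(3)-np.outer(d,d);A+=P;b+=P@o
    X=np.linalg.solve(A,b)
    return X,[round(float(np.linalg.norm((np.eye(3)-np.outer(d,d)/(d@d))@(X-o))),1) for o,d in rs]
def proj(c,X):
    R=np.array(c["R"],float)
    return cv2.projectPoints(np.array(X,float).reshape(-1,3),cv2.Rodrigues(R)[0],np.array(c["t"],float),np.array(c["camera_matrix"],float),np.array(c["dist"],float))[0][:,0]
E
python3 - <<'E'
from h import *
np.set_printoptions(precision=1,suppress=True)
cs={}
for n in("side","top","wrist"):
    cs[n]=imaging.read_camera(n); cv2.imwrite(f"pics/{n}0.png",cs[n]["image"])
H=dict(dock=0,dock_mouth=0,dock_stop=12,tray=0,tray_grip=34,shot_glass_mid=29,cocoa_shaker_mid=45,small_pitcher_mid=38)
for k,z in H.items():
    rs=[]
    for n in cs:
        for m in spotter.mark_of(k,n)[:2]:
            print(k,n,round(m["p"],2),np.array(m["pixel"]),at_z(cs[n],m["pixel"],z))
o=readout.get_obs();print(o["tool_rot"],o["opening"],o["wrist_force"])
cv2.imwrite("pics/st0.png",cv2.resize(np.vstack([cs["side"]["image"],cs["top"]["image"]]),(480,600)))
E
```

```text
dock side 0.79 [274.6 272.2] [ 529.8 -251.2    0. ]
dock top 0.57 [409.2 159.2] [ 534.9 -251.1    0. ]
dock_mouth side 0.82 [282.5 266. ] [ 526.1 -222.1    0. ]
dock_mouth top 0.74 [398.5 161.8] [ 528.9 -224.7    0. ]
dock_stop side 0.88 [249.1 282.3] [ 523.5 -327.    12. ]
dock_stop top 0.81 [444.4 164.8] [ 517.2 -332.6   12. ]
tray side 0.75 [303.9 252.4] [ 525.1 -147.3    0. ]
tray top 0.71 [367.7 168. ] [ 515.1 -149.2    0. ]
tray_grip side 0.56 [331.1 217.9] [497.4 -23.2  34. ]
tray_grip top 0.67 [314.4 169.9] [506.6 -20.4  34. ]
shot_glass_mid top 0.65 [365.7 224.9] [ 376.3 -136.5   29. ]
shot_glass_mid top 0.18 [314.2 173.3] [499.4 -19.7  29. ]
cocoa_shaker_mid side 0.82 [231.4 228.4] [ 359.7 -267.5   45. ]
cocoa_shaker_mid top 0.92 [422.  226.8] [ 368.7 -262.6   45. ]
cocoa_shaker_mid top 0.65 [190.5 199.4] [441.9 266.3  45. ]
[-1.6  1.6 -1.3] 1.0003475840232239 [-0.5  0.1 -0.2]
```

View pics/top0.png

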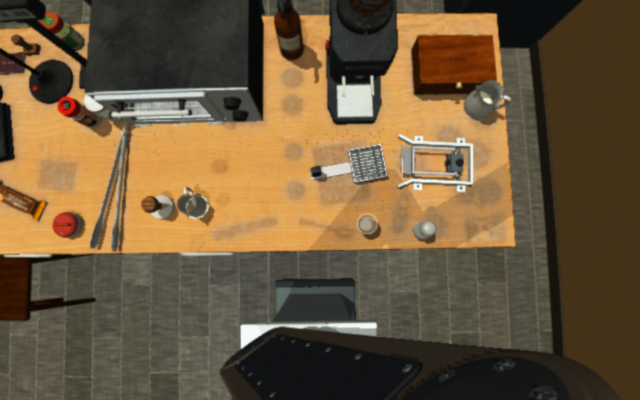

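View pics/side0.png

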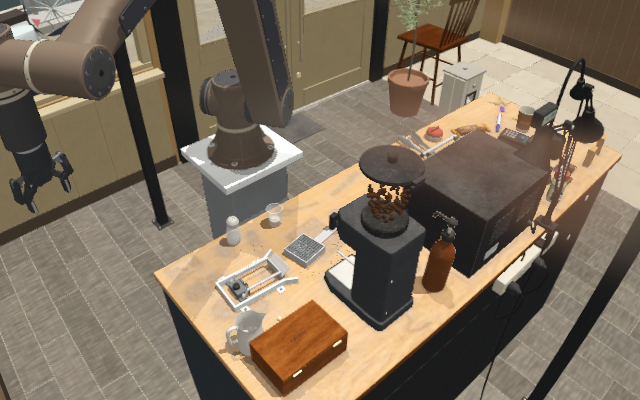

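Top picture: the tray (pan ~(368,165), grip ~(317,172)) lies just in front of the dock (mouth ~(400,162), stop ~(447,163)). The glass (367,225) and shaker (425,231) are nearer the robot, the pitcher (487,98) is beyond the dock, and the grinder is beyond the tray. I'll move above the grip with the jaws across it, then look with the wrist camera.

```bash
cat >> h.py <<'E'
def tool():
    o=readout.get_obs(); return np.array(o["position"]),Ro.from_euler("xyz",o["tool_rot"]).as_matrix(),o
def plan(target,yaw):
    "shift in cm in present tool axes, and turn about tool x so that tool y lies along tray y (mod pi)"
    p,R,o=tool(); s=R.T@(np.array(target)-p)/10
    want=np.array([-np.sin(yaw),np.cos(yaw),0]); v=R.T@want
    a=np.arctan2(v[2],v[1]); a=(a+np.pi/2)%np.pi-np.pi/2
    print("shift cm",np.round(s,2),"turn",round(a,3),"pos",np.round(p,1),"q6",round(o["joints"][5],2),"F",np.round(o["wrist_force"],1),"open",round(o["opening"],3),"t",round(o["time_s"],2))
E
python3 - <<'E'
from h import *
print(np.round(tool()[1],3)); plan([500,-60,230],-1.45)
E
```

```text
[[ 0.   -0.28  0.96]
 [-0.    0.96  0.28]
 [-1.   -0.   -0.  ]]
shift cm [ 0.13 47.74 46.32] turn -1.408 pos [ 189.  -648.   231.3] q6 -0.29 F [-0.5  0.1 -0.2] open 1.0 t 1.35
```

```bash
python3 -m creep '[[[0,0,3.4,3.3,0],[0,0,3.4,3.3,0],[0,0,3.4,3.3,0],[0,0,3.4,3.3,0],[0,0,3.4,3.3,0],[0,0,3.4,3.3,0],[0,0,3.4,3.3,0],[0,0,3.4,3.3,0],[0,0,3.4,3.3,0],[0,0,3.4,3.3,0],[0,0,3.4,3.3,0],[0,0,3.4,3.3,0],[0,0,3.4,3.3,0],[0,0,3.5,3.4,0],[0,0,0,0,0]]]'
python3 -m creep '[[[0,0,0,0,-0.141],[0,0,0,0,-0.141],[0,0,0,0,-0.141],[0,0,0,0,-0.141],[0,0,0,0,-0.141],[0,0,0,0,-0.141],[0,0,0,0,-0.141],[0,0,0,0,-0.141],[0,0,0,0,-0.141],[0,0,0,0,-0.141],[0,0,0,0,0],[0,0,0,0,0]]]'
cat > look.py <<'E'
import sys
from h import *
np.set_printoptions(precision=1,suppress=True)
c=imaging.read_camera("wrist"); cv2.imwrite(f"pics/{sys.argv[1]}.png",c["image"])
np.savez(f"{sys.argv[1]}.npz",**c)
for k,z in dict(dock=0,dock_mouth=0,dock_stop=12,tray=0,tray_grip=34).items():
    for m in spotter.mark_of(k,"wrist")[:1]:
        print(k,round(m["p"],2),np.array(m["pixel"]),at_z(c,m["pixel"],z))
plan([502,-22,120],-1.45)
E
python3 look.py w1
```

```text
time_s: 3.22
position: [501.2, -58.1, 231.2]
tool_rot: [-0.13, 1.571, 0.157]
wrist_force: [-0.3, -1.0, -0.0]
opening: 0.998
time_s: 4.72
position: [499.7, -60.8, 231.4]
tool_rot: [-1.2, 1.571, 0.49]
wrist_force: [-0.1, -0.4, -0.5]
opening: 1.002
tray 0.85 [304.1  74.8] [ 523.6 -145.3    0. ]
tray_grip 0.9 [311.5 203.4] [501.7 -24.2  34. ]
shift cm [11.1 -0.7  3.8] turn 0.002 pos [499.9 -60.4 231.3] q6 -0.15 F [-0.1 -0.2  0.8] open 0.999 t 5.03
```

View pics/w1.png

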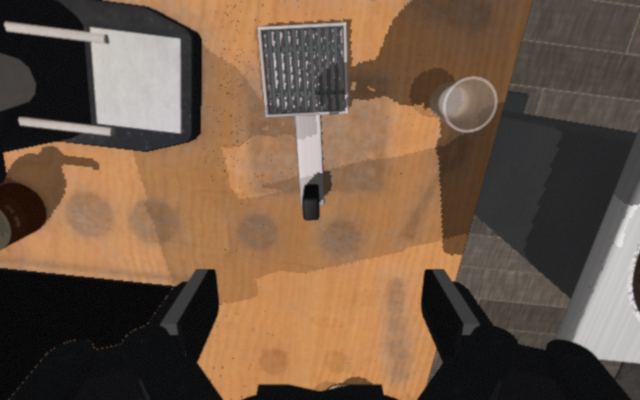

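Pan top corners are ~(258,27),(345,22), rear corners ~(267,117),(349,110), and the grip top is ~(311,203). The nets agree. Next, the dock from above.

```bash
python3 -m creep '[[[0,0,0,-4.5,0],[0,0,0,-4.5,0],[0,0,0,-4.5,0],[0,0,0,0,0],[0,0,0,0,0]]]'
python3 look.py w2
python3 - <<'E'
from h import *
np.set_printoptions(precision=1,suppress=True)
d=dict(np.load("w1.npz"))
for px in [(258,27),(345,22),(267,117),(349,110)]: print(at_z(d,px,22))
E
```

```text
time_s: 5.65
position: [516.3, -194.4, 231.0]
tool_rot: [1.134, 1.57, 2.826]
wrist_force: [-0.1, 1.1, -0.7]
opening: 0.999
dock_mouth 0.8 [312. 137.] [ 525.3 -219.     0. ]
dock_stop 0.6 [330.   18.6] [ 521.5 -329.9   12. ]
tray 0.96 [307.1 203.8] [ 522.2 -145.     0. ]
tray_grip 0.55 [311.3 316.2] [502.8 -23.9  34. ]
shift cm [11.2 -0.7 17.2] turn 0.003 pos [ 516.6 -193.7  231.5] q6 0.13 F [0.4 0.8 0. ] open 0.997 t 5.95
[ 567.9 -180.5   22. ]
[ 491.2 -193.8   22. ]
[ 554.1 -102.7   22. ]
[ 476.5 -118.6   22. ]
```

View pics/w2.png

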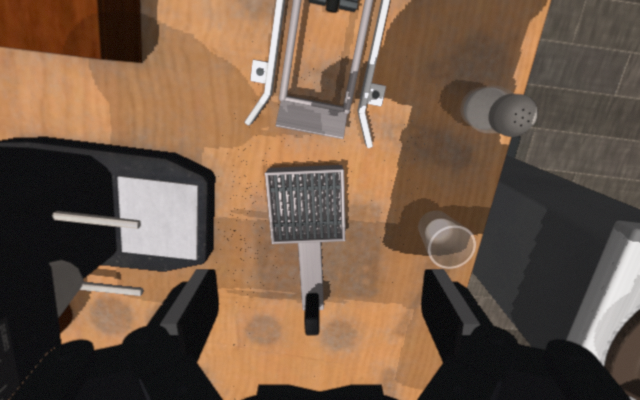

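```bash
python3 -c "
import cv2
i=cv2.imread('pics/w2.png')[0:250,220:420];cv2.imwrite('pics/w2c.png',cv2.resize(i,None,fx=2.4*1,fy=2.4,interpolation=cv2.INTER_CUBIC))"
```

```text
(no output)
```

View pics/w2c.png

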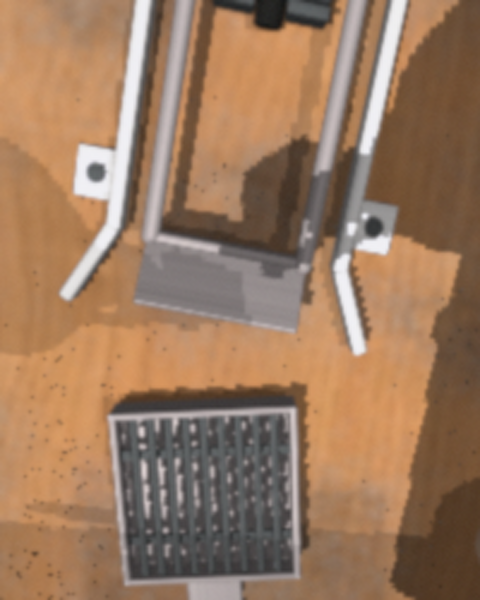

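Run:
```python
from h import *
np.set_printoptions(precision=2,suppress=True)
d=dict(np.load("w2.npz"))
P=lambda x,y,z:at_z(d,(220+x/2.4,y/2.4),z)
L0,L1,R0,R1=P(151,0,18),P(121,218,18),P(390,0,18),P(336,262,18)
TL,TR=P(76,300,18),P(355,355,18)
for n,a,b in(("L",L0,L1),("R",R0,R1)):
    v=a-b; print(n,a,b,"yaw",np.arctan2(v[1],v[0]))
print("tips",TL,TR,"w",np.linalg.norm(TL-TR),"mid",(TL+TR)/2)
print("bend w",np.linalg.norm(L1-R1),"mid",(L1+R1)/2)
v=L1-R1; print("yaw by bends",np.arctan2(-v[0],v[1])+0, np.arctan2(v[1],v[0])-np.pi/2)
v=TL-TR; print("yaw by tips",np.arctan2(v[1],v[0])-np.pi/2)
q=[P(*c,22) for c in((109,414),(297,407),(128,583),(299,577))]
for a in q: print(a)
f=(q[0]+q[1]-q[2]-q[3]); print("tray yaw",np.arctan2(f[1],f[0]),"c",sum(q)/4)
for c in((134,302),(297,330)): print("catch front",P(*c,31))
for c in((150,238),(303,268)): print("catch ridge",P(*c,33))
g=spotter.trace("tray_grip","wrist")
```

```text
L [ 564.81 -338.69   18.  ] [ 569.71 -260.52   18.  ] yaw -1.633422117425133
R [ 477.35 -349.49   18.  ] [ 482.27 -254.15   18.  ] yaw -1.6223520276710583
tips [ 585.45 -226.22   18.  ] [ 468.43 -217.79   18.  ] w 117.33083636004365 mid [ 526.94 -222.01   18.  ]
bend w 87.66771648333899 mid [ 525.99 -257.34   18.  ]
yaw by bends -1.6434877302982773 -1.6434877302982773
yaw by tips -1.642691967321869
[ 568.   -181.03   22.  ]
[ 489.66 -193.72   22.  ]
[ 553.68 -103.66   22.  ]
[ 477.47 -116.01   22.  ]
tray yaw -1.401399962682757 c [ 522.2 -148.6   22. ]
catch front [ 560.48 -230.09   31.  ]
catch front [ 495.09 -227.04   31.  ]
catch ridge [ 556.21 -255.25   33.  ]
catch ridge [ 496.4  -251.32   33.  ]
```

The dock geometry checks out: 87.7 mm between rails against 87 given, mouth mid (527,-222), yaw ≈ -1.635, origin ≈ (526,-256). The tray is at yaw ≈ -1.40 with its centre at (522,-148) and the grip near (502,-24). I'll go above the grip.

```bash
python3 -c "
from h import *
plan([501.7,-24.3,90],-1.40)"
```

```text
shift cm [14.15 -0.62 17.  ] turn -0.047 pos [ 516.6 -193.8  231.5] q6 0.13 F [ 0.2  0.2 -0.7] open 1.003 t 6.0
```

```bash
python3 -m creep '[[[0,0,-0.12,3.4,0],[0,0,-0.12,3.4,0],[0,2,-0.12,3.4,0],[0,4,-0.12,3.4,0],[0,4,-0.14,3.4,0],[0,4.15,0,0,-0.047],[0,0,0,0,0],[0,0,0,0,0]]]'
python3 -c "
from h import *
np.set_printoptions(precision=1,suppress=True)
c={n:imaging.read_camera(n) for n in('wrist','side','top')}
rs=[]
for n in c:
    for m in spotter.mark_of('tray_grip',n)[:1]:
        print(n,m['p'],m['pixel'],at_z(c[n],m['pixel'],34));rs.append(ray(c[n],m['pixel']))
if len(rs)>1: print(tri(rs))
cv2.imwrite('pics/w3.png',c['wrist']['image'])
plan([501.7,-24.3,15],-1.40)"
```

```text
time_s: 7.0
position: [502.7, -24.8, 91.2]
tool_rot: [-1.818, 1.569, -0.078]
wrist_force: [1.0, 0.3, -0.0]
opening: 1.0
wrist 0.96 [313.3, 225.5] [504.6 -23.3  34. ]
side 0.92 [330.4, 219.3] [500.4 -28.6  34. ]
top 0.71 [312.4, 170.1] [506.2 -15.7  34. ]
(array([503.2, -21.7,  32.2]), [1.6, 7.0, 6.8])
shift cm [7.6 0.1 0.1] turn -0.002 pos [502.3 -25.   90.8] q6 -0.17 F [-0.  -0.2 -0.1] open 0.997 t 7.3
```

View pics/w3.png

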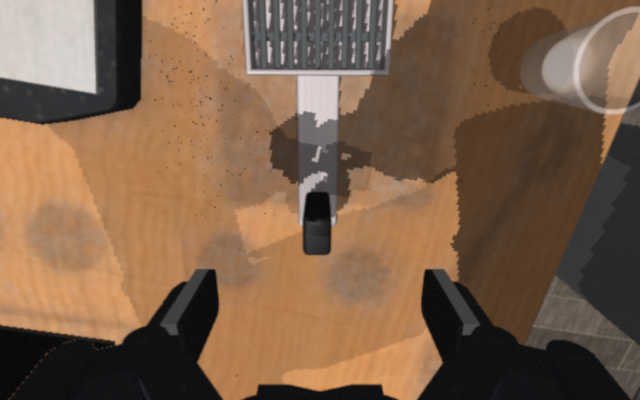

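The tray lies parallel to the tool (grip top at ~(317,200), fingers symmetric about column 320), so I descend and grasp.

```bash
python3 -m creep '[[[0,2.5,0,0,0],[0,2.5,0,0.1,0],[0,2.5,0,0.1,0],[0,0,0,0,0],[0,0,0,0,0],[255,0,0,0,0],[255,0,0,0,0],[255,0,0,0,0],[255,0,0,0,0],[255,0,0,0,0],[255,0,0,0,0],[255,0,0,0,0],[255,0,0,0,0]]]' 60
python3 -c "
from h import *
plan([540.4,-31.5,15],-1.635)"
```

```text
time_s: 8.93
position: [502.0, -22.8, 15.2]
tool_rot: [-1.558, 1.57, 0.183]
wrist_force: [0.1, 0.8, 5.5]
opening: 0.179
shift cm [ 0.02 -3.64 -1.51] turn 0.235 pos [502.  -22.8  15.2] q6 -0.18 F [0.1 0.8 5.5] open 0.179 t 8.93
```

```bash
python3 -m creep '[[[255,0,0,0,0.047],[255,0,-0.6,-0.25,0.047],[255,0,-0.6,-0.2,0.047],[255,0,-0.6,-0.1,0.047],[255,0,-0.6,0,0.047],[255,0,-0.6,0,0],[255,0,-0.6,0,0],[255,0,0,0,0],[255,0,0,0,0]]]'
python3 -c "
from h import *
plan([540.4,-31.5,15],-1.635)"
python3 look.py w4
```

```text
time_s: 10.05
position: [536.9, -28.5, 15.2]
tool_rot: [2.006, 1.569, -2.772]
wrist_force: [-4.0, -2.3, 10.7]
opening: 0.182
shift cm [ 0.02 -0.37 -0.28] turn -0.001 pos [536.9 -28.5  15.2] q6 -0.38 F [-4.  -2.3 10.7] open 0.182 t 10.05
tray_grip 0.68 [319.1 289.4] [535.4 -31.9  34. ]
shift cm [-10.5   3.5   0.4] turn -0.186 pos [536.9 -28.5  15.2] q6 -0.38 F [-4.2 -2.1 11. ] open 0.183 t 10.35
```

View pics/w4.png

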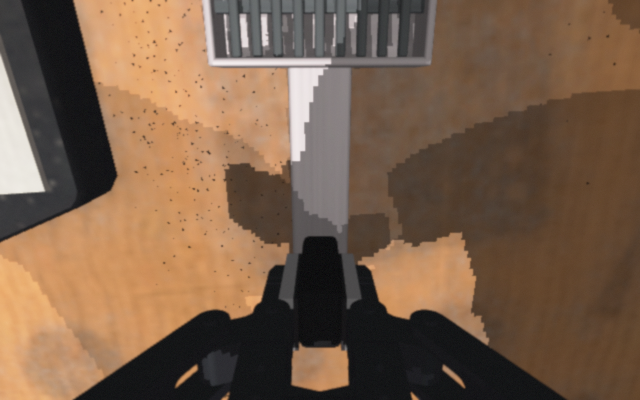

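```bash
python3 -m creep '[[[255,-0.1,-0.2,0,0],[255,0,-0.2,0,0],[255,0,0,-0.3,0],[255,0,0,-0.3,0],[255,0,0,0,0]]]'
python3 - <<'E'
from h import *
np.set_printoptions(precision=1,suppress=True)
c=imaging.read_camera("top"); cv2.imwrite("pics/t5.png",cv2.resize(c["image"][110:230,280:500],None,fx=3.6,fy=3.6,interpolation=cv2.INTER_CUBIC))
p,R,o=tool(); print(np.round(p,1),o["wrist_force"],o["moment"])
O=np.array([527,-256,0]);y=-1.633;u=np.array([np.cos(y),np.sin(y),0]);v=np.array([-u[1],u[0],0])
print("grip in dock frame",(p-O)@u,(p-O)@v)
E
```

```text
time_s: 10.98
position: [541.3, -34.5, 15.6]
tool_rot: [2.035, 1.571, -2.742]
wrist_force: [0.7, 0.0, -2.5]
opening: 0.182
[541.3 -34.4  15.6] [-0.3 -0.5 -3.5] [ 0.2 -0.1  0. ]
grip in dock frame -222.02256230868355 0.49458681679560634
```

View pics/t5.png

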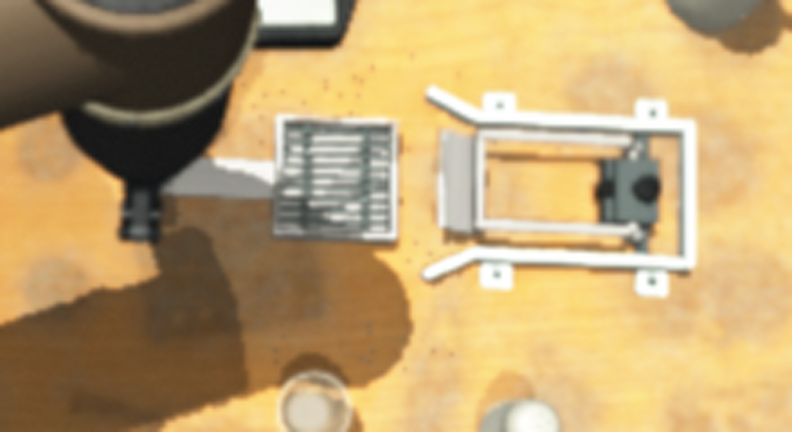

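Top view: the pan (rows 117–240, mid ~178) is in line with the dock axis (mid ~181 extrapolated), within ~1.5 mm and parallel. Advancing.

```bash
python3 -m creep '[[[255,0.02,0.1,-0.5,0],[255,0,0,-0.5,0],[255,0,0,-0.5,0],[255,0,0,-0.5,0],[255,0,0,-0.3,0],[255,0,0,-0.2,0],[255,0,0,0,0]]]'
cat > st.py <<'E'
from h import *
p,R,o=tool(); f=np.array(o["wrist_force"])
O=np.array([527,-256,0]);y=-1.633;u=np.array([np.cos(y),np.sin(y),0]);v=np.array([-u[1],u[0],0])
print("front x %.1f lat %.1f z %.1f | F along %.1f lat %.1f up %.1f | M %s open %.3f t %.1f"%((p-O)@u+165,(p-O)@v,p[2],f@u,f@v,f[2],np.round(o["moment"],2),o["opening"],o["time_s"]))
plan(p,y)
E
python3 st.py
```

```text
time_s: 11.9
position: [538.7, -59.3, 15.6]
tool_rot: [2.324, 1.571, -2.453]
wrist_force: [-0.2, -0.5, -2.0]
opening: 0.182
front x -32.1 lat -0.5 z 15.6 | F along 0.5 lat -0.2 up -2.0 | M [ 0.09 -0.05 -0.02] open 0.182 t 11.9
shift cm [0. 0. 0.] turn -0.003 pos [538.7 -59.3  15.6] q6 -0.32 F [-0.2 -0.5 -2. ] open 0.182 t 11.9
```

```bash
python3 -m creep '[[[255,0,0,-0.2,0],[255,0,0,-0.2,0],[255,0,0,-0.2,0],[255,0,0,-0.2,0],[255,0,0,-0.2,0]]]'; python3 st.py
```

```text
time_s: 12.52
position: [538.1, -69.2, 15.6]
tool_rot: [1.328, 1.571, 2.834]
wrist_force: [-0.1, 0.7, -2.5]
opening: 0.181
front x -22.1 lat -0.5 z 15.6 | F along -0.7 lat -0.1 up -2.5 | M [ 0.44 -0.02  0.  ] open 0.181 t 12.5
shift cm [0. 0. 0.] turn -0.003 pos [538.1 -69.2  15.6] q6 -0.3 F [-0.1  0.7 -2.5] open 0.181 t 12.53
```

```bash
python3 -m creep '[[[255,0,0,-0.2,0],[255,0,0,-0.2,0],[255,0,0,-0.2,0],[255,0,0,-0.2,0],[255,0,0,-0.2,0]]]' >/dev/null; python3 st.py;  python3 -m creep '[[[255,0,0,-0.2,0],[255,0,0,-0.2,0],[255,0,0,-0.2,0],[255,0,0,-0.2,0],[255,0,0,-0.2,0]]]' >/dev/null; python3 st.py
```

```text
front x -12.2 lat -0.4 z 15.6 | F along -3.9 lat 0.5 up -2.2 | M [ 1.51 -0.18 -0.01] open 0.183 t 13.2
shift cm [0. 0. 0.] turn -0.003 pos [537.6 -79.1  15.6] q6 -0.28 F [ 0.8  3.8 -2.2] open 0.183 t 13.15
front x -1.9 lat -0.7 z 15.6 | F along -3.0 lat -0.2 up -1.8 | M [ 0.87 -0.08  0.04] open 0.180 t 13.8
shift cm [0. 0. 0.] turn -0.003 pos [536.6 -89.4  15.6] q6 -0.26 F [ 0.   3.  -1.8] open 0.18 t 13.78
```

```bash
for i in 1 ; do python3 -m creep '[[[255,0,0,-0.2,0],[255,0,0,-0.2,0],[255,0,0,-0.2,0],[255,0,0,-0.2,0],[255,0,0,-0.2,0]]]' >/dev/null; python3 st.py;  python3 -m creep '[[[255,0,0,-0.2,0],[255,0,0,-0.2,0],[255,0,0,-0.2,0],[255,0,0,-0.2,0],[255,0,0,-0.2,0]]]' >/dev/null; python3 st.py; done
```

```text
front x 7.9 lat -0.6 z 15.6 | F along -2.2 lat -0.1 up -2.5 | M [ 0.9  -0.05 -0.04] open 0.181 t 14.4
shift cm [0. 0. 0.] turn -0.003 pos [536.1 -99.1  15.6] q6 -0.24 F [ 0.1  2.2 -2.5] open 0.181 t 14.4
front x 17.9 lat -0.7 z 15.6 | F along -1.8 lat -0.7 up -1.6 | M [ 0.86 -0.15  0.05] open 0.176 t 15.0
shift cm [0. 0. 0.] turn -0.003 pos [ 535.5 -109.1   15.6] q6 -0.22 F [-0.5  1.9 -1.6] open 0.176 t 15.03
```

```bash
python3 -m creep '[[[255,0,0,-0.2,0],[255,0,0,-0.2,0],[255,0,0,-0.2,0],[255,0,0,-0.2,0],[255,0,0,-0.2,0],[255,0,0,-0.2,0],[255,0,0,-0.2,0],[255,0,0,-0.2,0],[255,0,0,-0.2,0],[255,0,0,-0.2,0]]]' >/dev/null; python3 st.py;  python3 -m creep '[[[255,0,0,-0.2,0],[255,0,0,-0.2,0],[255,0,0,-0.2,0],[255,0,0,-0.2,0],[255,0,0,-0.2,0],[255,0,0,-0.2,0],[255,0,0,-0.2,0],[255,0,0,-0.2,0]]]' >/dev/null; python3 st.py
```

```text
front x 37.9 lat -0.7 z 15.6 | F along -2.0 lat 0.1 up -1.4 | M [ 0.84 -0.1   0.03] open 0.178 t 16.3
shift cm [0. 0. 0.] turn -0.003 pos [ 534.2 -129.1   15.6] q6 -0.18 F [ 0.2  2.  -1.4] open 0.178 t 16.27
front x 53.9 lat -0.7 z 15.6 | F along -2.9 lat -0.4 up -2.3 | M [ 0.79 -0.12 -0.01] open 0.180 t 17.3
shift cm [0. 0. 0.] turn -0.003 pos [ 533.2 -145.    15.6] q6 -0.15 F [-0.2  2.9 -2.3] open 0.18 t 17.27
```

Now feeling for the stop in 1 mm rows, in short calls.

```bash
python3 -m creep '[[[255,0,0,-0.1,0],[255,0,0,-0.1,0],[255,0,0,-0.1,0],[255,0,0,-0.1,0]]]' >/dev/null; python3 st.py|head -1;  python3 -m creep '[[[255,0,0,-0.1,0],[255,0,0,-0.1,0],[255,0,0,-0.1,0]]]' >/dev/null; python3 st.py|head -1
```

```text
front x 57.8 lat -0.7 z 15.6 | F along -2.0 lat -0.7 up -3.6 | M [ 0.71 -0.14 -0.02] open 0.177 t 17.8
front x 60.8 lat -0.7 z 15.6 | F along -1.0 lat 0.2 up -3.4 | M [ 0.76 -0.09  0.04] open 0.178 t 18.1
```

```bash
python3 -m creep '[[[255,0,0,-0.1,0],[255,0,0,-0.1,0],[255,0,0,-0.1,0]]]' >/dev/null; python3 st.py|head -1
```

```text
front x 63.8 lat -0.8 z 15.6 | F along -1.5 lat -0.9 up -2.0 | M [ 0.78 -0.1   0.03] open 0.181 t 18.5
```

```bash
python3 -m creep '[[[255,0,0,-0.1,0],[255,0,0,-0.1,0],[255,0,0,-0.1,0]]]' >/dev/null; python3 st.py|head -1
```

```text
front x 66.8 lat -0.7 z 15.6 | F along -1.1 lat -0.1 up -3.2 | M [ 0.78 -0.08  0.01] open 0.178 t 18.9
```

```bash
python3 -m creep '[[[255,0,0,-0.1,0],[255,0,0,-0.1,0],[255,0,0,-0.1,0]]]' >/dev/null; python3 st.py|head -1
```

```text
front x 69.8 lat -0.8 z 15.6 | F along -1.7 lat 0.8 up -3.1 | M [ 0.79 -0.09  0.01] open 0.179 t 19.3
```

```bash
python3 -m creep '[[[255,0,0,-0.1,0],[255,0,0,-0.1,0]]]' >/dev/null; python3 st.py|head -1
```

```text
front x 71.8 lat -0.7 z 15.6 | F along -2.1 lat -0.6 up -2.9 | M [0.74 0.01 0.06] open 0.180 t 19.5
```

```bash
python3 -m creep '[[[255,0,0,-0.1,0],[255,0,0,-0.1,0]]]' >/dev/null; python3 st.py|head -1
```

```text
front x 73.8 lat -0.8 z 15.6 | F along -2.0 lat 0.5 up -2.1 | M [ 0.86 -0.08  0.03] open 0.178 t 19.8
```

```bash
python3 -m creep '[[[255,0,0,-0.1,0],[255,0,0,-0.1,0]]]' >/dev/null; python3 st.py|head -1;  python3 -m creep '[[[255,0,0,-0.1,0],[255,0,0,-0.1,0]]]' >/dev/null; python3 st.py|head -1
```

```text
front x 75.8 lat -0.8 z 15.6 | F along -2.0 lat 0.2 up -2.6 | M [ 0.82 -0.07 -0.04] open 0.178 t 20.0
front x 77.7 lat -0.8 z 15.6 | F along -5.2 lat -0.6 up -1.9 | M [ 2.09 -0.05 -0.04] open 0.179 t 20.3
```

Stop touched near x ≈ 77. Now half-millimetre steps.

```bash
for k in 1; do python3 -m creep '[[[255,0,0,-0.05,0],[255,0,0,0,0]]]' >/dev/null; python3 st.py|head -1;  python3 -m creep '[[[255,0,0,-0.05,0],[255,0,0,0,0]]]' >/dev/null; python3 st.py|head -1; done
```

```text
front x 77.9 lat -0.7 z 15.6 | F along -5.1 lat -1.0 up -1.9 | M [ 1.96  0.03 -0.02] open 0.184 t 20.5
front x 78.3 lat -0.7 z 15.6 | F along -6.6 lat -0.7 up -1.7 | M [ 2.28 -0.01 -0.04] open 0.178 t 20.8
```

```bash
python3 -m creep '[[[255,0,0,-0.05,0],[255,0,0,0,0]]]' >/dev/null; python3 st.py|head -1
```

```text
front x 78.7 lat -0.6 z 15.7 | F along -6.5 lat -1.3 up -0.2 | M [ 2.55  0.   -0.02] open 0.180 t 21.0
```

```bash
python3 -m creep '[[[255,0,0,-0.05,0],[255,0,0,0,0]]]' >/dev/null; python3 st.py|head -1; python3 -m creep '[[[255,0,0,-0.03,0],[255,0,0,0,0],[255,0,0,0,0]]]' >/dev/null; python3 st.py|head -1
python3 - <<'E'
from h import *
cs=imaging.read_camera("side"); ct=imaging.read_camera("wrist")
s=cv2.resize(cs["image"][230:330,200:330],None,fx=4.4,fy=4.4,interpolation=cv2.INTER_CUBIC)
w=cv2.resize(ct["image"],(0,0),fx=0.0+440/400*0.5,fy=440/400*0.5)
cv2.imwrite("pics/s6.png",s);cv2.imwrite("pics/w6.png",ct["image"])
E
```

```text
front x 79.1 lat -0.6 z 15.7 | F along -7.5 lat -0.7 up -0.5 | M [ 2.76 -0.01 -0.09] open 0.181 t 21.3
front x 79.3 lat -0.6 z 15.7 | F along -8.1 lat -0.4 up -0.8 | M [ 2.98 -0.01 -0.06] open 0.180 t 21.6
```

View pics/w6.png

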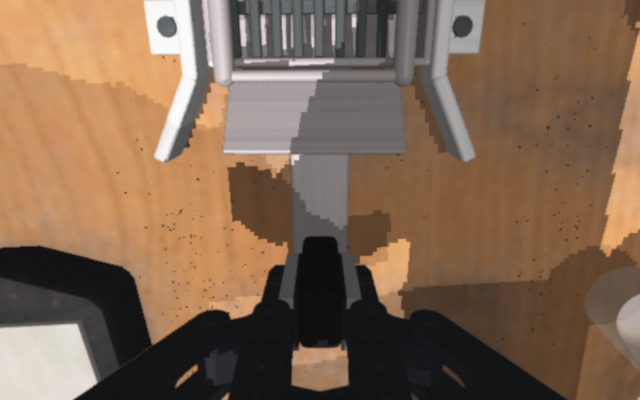

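Wrist view: the pan is centred between the rails, with the catch plate (rows 65–155) at the pan's rear edge. I can't yet tell if it has fallen, so I'll press slightly more and compare pictures.

```bash
cat > df.py <<'E'
import sys
from h import *
c=imaging.read_camera("wrist")["image"]; cv2.imwrite(f"pics/{sys.argv[1]}.png",c)
g=lambda i:i[30:180,210:420].astype(float).mean(2)
print("diff to w6",np.abs(g(c)-g(cv2.imread("pics/w6.png"))).mean().round(2))
for r in spotter.trace("catch","wrist")[:1]: print(r["p"],r["extent"])
E
python3 df.py w6b; python3 -m creep '[[[255,0,0,-0.05,0],[255,0,0,0,0],[255,0,0,0,0]]]' >/dev/null; python3 st.py|head -1; python3 df.py w7; python3 -m creep '[[[255,0,0,-0.05,0],[255,0,0,0,0],[255,0,0,0,0]]]' >/dev/null; python3 st.py|head -1; python3 df.py w8
```

```text
diff to w6 0.74
0.87 [207.3, 0.0, 418.0, 155.8]
front x 79.7 lat -0.6 z 15.7 | F along -9.6 lat -1.3 up -1.3 | M [ 3.24  0.04 -0.06] open 0.179 t 22.2
diff to w6 3.55
0.88 [207.3, 0.0, 419.7, 157.1]
front x 80.0 lat -0.5 z 15.7 | F along -10.2 lat -0.7 up -0.4 | M [ 3.61 -0.02 -0.13] open 0.184 t 22.7
diff to w6 5.89
0.93 [208.5, 0.2, 418.6, 157.6]
```

View pics/s6.png

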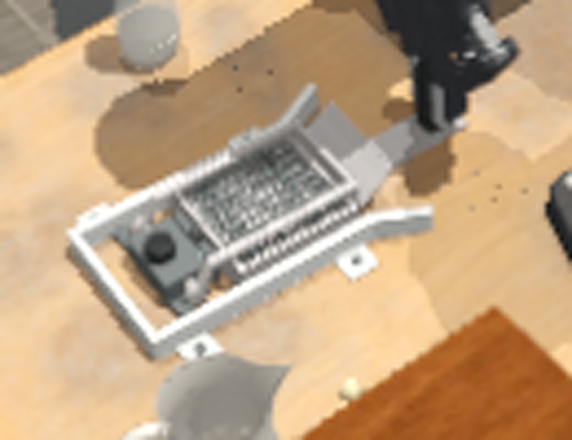

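Run:
```python
from h import *
np.set_printoptions(precision=1,suppress=True)
c=imaging.read_camera("wrist"); cv2.imwrite("pics/w9.png",c["image"])
cv2.imwrite("pics/w9c.png",cv2.resize(c["image"][20:180,190:440],None,fx=3.2,fy=3.2,interpolation=cv2.INTER_CUBIC))
for z in(25,28,31,34,37,40,43):
    a,b=at_z(c,(223,154),z),at_z(c,(406,154),z); print(z,np.linalg.norm(a-b).round(1),((a+b)/2))
```

```text
25 69.1 [ 528.5 -227.5   25. ]
28 67.5 [ 528.4 -228.1   28. ]
31 66.0 [ 528.3 -228.7   31. ]
34 64.4 [ 528.2 -229.3   34. ]
37 62.9 [ 528.1 -229.9   37. ]
40 61.3 [ 528.1 -230.5   40. ]
43 59.7 [ 528.  -231.1   43. ]
```

View pics/w9c.png

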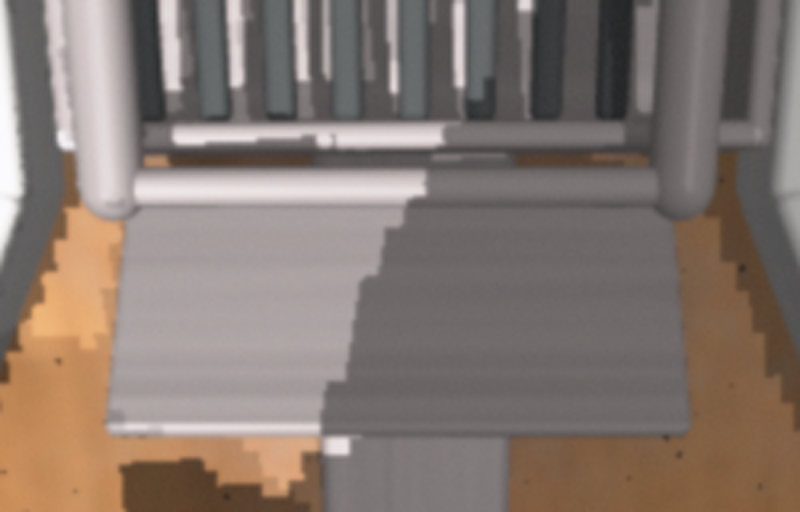

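The measured front-edge height fits z = 31 mm, i.e. the catch is down, with an open gap (worktop and tail visible) between the pan's rear edge and the plate. The catch has fallen. Easing back.

```bash
python3 -m creep '[[[255,0,0,0.05,0],[255,0,0,0.05,0],[255,0,0,0,0]]]' >/dev/null; python3 st.py|head -1; python3 -m creep '[[[255,0,0,0.05,0],[255,0,0,0,0]]]' >/dev/null; python3 st.py|head -1;python3 -m creep '[[[255,0,0,0.05,0],[255,0,0,0,0]]]' >/dev/null; python3 st.py|head -1
```

```text
front x 79.4 lat -0.6 z 15.7 | F along -6.6 lat -0.1 up -0.6 | M [ 2.67 -0.01 -0.08] open 0.182 t 23.2
front x 79.0 lat -0.6 z 15.7 | F along -6.6 lat -0.1 up -1.7 | M [ 2.35 -0.03 -0.04] open 0.180 t 23.5
front x 78.7 lat -0.7 z 15.7 | F along -4.9 lat -0.8 up -1.4 | M [ 2.2  -0.07 -0.05] open 0.178 t 23.7
```

```bash
python3 -m creep '[[[255,0,0,0.05,0],[255,0,0,0,0]]]' >/dev/null; python3 st.py|head -1; python3 -m creep '[[[255,0,0,0.05,0],[255,0,0,0,0]]]' >/dev/null; python3 st.py|head -1;python3 -m creep '[[[255,0,0,0.05,0],[255,0,0,0,0]]]' >/dev/null; python3 st.py|head -1
```

```text
front x 78.3 lat -0.7 z 15.7 | F along -5.5 lat 0.1 up -1.6 | M [ 2.09 -0.11 -0.06] open 0.179 t 24.0
front x 78.1 lat -0.7 z 15.6 | F along -2.5 lat -0.1 up -1.5 | M [ 1.2  -0.22  0.02] open 0.178 t 24.2
front x 78.0 lat -0.7 z 15.6 | F along 2.9 lat 0.9 up -3.2 | M [-0.89 -0.45 -0.05] open 0.179 t 24.5
```

The force flips to +2.9 N as the catch takes hold. I'll take out the pull, set the weight down and release.

```bash
python3 -m creep '[[[255,0.02,0,-0.03,0],[255,0,0,0,0],[255,0,0,0,0]]]' >/dev/null; python3 st.py|head -1; python3 -m creep '[[[200,0,0,0,0],[150,0,0,0,0],[110,0,0,0,0],[110,0,0,0,0],[110,0,0,0,0],[110,0,0,0,0]]]' 20; python3 st.py|head -1
```

```text
front x 78.0 lat -0.7 z 15.5 | F along 2.7 lat 1.6 up -1.5 | M [-0.99 -0.35 -0.06] open 0.177 t 24.9
time_s: 25.6
position: [531.6, -168.9, 15.4]
tool_rot: [1.339, 1.571, 2.844]
wrist_force: [1.1, 0.6, -0.1]
opening: 0.568
front x 77.8 lat -0.8 z 15.4 | F along -0.6 lat 1.1 up -0.1 | M [ 0.02 -0.03 -0.01] open 0.568 t 25.6
```

```bash
python3 -m creep '[[[110,-1,0,0,0],[110,-2,0,0,0],[110,-3,0,0,0],[110,-4,0,0,0],[110,-4,0,0,0],[110,0,0,0,0],[110,0,0,0,0]]]'
python3 - <<'E'
from h import *
np.set_printoptions(precision=1,suppress=True)
c=imaging.read_camera("wrist"); cv2.imwrite("pics/w10.png",c["image"])
for k,z in dict(tray=0,tray_grip=34,dock_stop=12).items():
    for m in spotter.mark_of(k,"wrist")[:1]: print(k,m["p"],at_z(c,m["pixel"],z))
E
```

```text
time_s: 26.48
position: [531.3, -168.9, 155.6]
tool_rot: [-0.847, 1.57, 0.659]
wrist_force: [-0.5, 0.2, -0.6]
opening: 0.569
tray 0.77 [ 523.3 -296.4    0. ]
tray_grip 0.69 [ 530.3 -171.6   34. ]
```

View pics/w10.png

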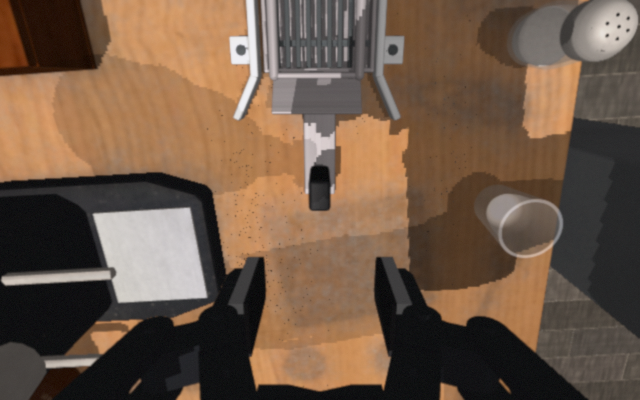

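The tray sits in the dock with the catch down behind the pan (plate at rows 78–113). The grip is free at (320,188), the bystanders stand where they were, and the robot is clear.

```bash
python3 -c "
from plant import job; print(job.sign_off())"
```

```text
the job is handed in; nothing more can be done
None
```

The tray is in its dock, held by the closed catch and released. I handed the job in at about 26.5 s of the 72 s allowed.

- **Sliding in:** I gripped the tray by its upright grip, lined it up with the dock and slid it in slowly. The pan's front edge lifted the catch, reading at most about 4 N along the dock.
- **Stop and catch:** The stop was felt with the pan's front edge at about 77 mm. I pressed on to 80 mm, where the wrist force reached 10.2 N, well under the 20 N ramming limit.
- **Catch closed:** The wrist picture put the plate's front edge at its closed height of 31 mm, with a gap behind the pan. I did not catch the moment it fell.
- **Easing back:** At about 78 mm the force turned from a push to a pull of about +2.8 N, so the catch was holding. I then let go and lifted clear.
- **Last check:** The final picture shows the tray seated with the catch down, the glass and shaker standing where they were, and the gripper clear with no load on the wrist. The pitcher was out of that view, but the robot never went near it.

**Disagreements:**
- Network estimates of the grip position differed by up to about 13 mm along the tray between cameras. I relied on the wrist view.
- The dock angle varied by about 0.02 rad between estimates, within the play.
- While pushing in, I carried most of the tray's weight, so it slid very lightly on the worktop.

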